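# Set the platform rotator to speed 5 and start it

## Task

The microplate on the rotator is ready to be mixed: with a fingertip, push the pointer of the black speed selector round, counting the clicks, until it rests at speed 5 (the fifth white dot clockwise from the red square that marks off); then press the green start key fully in and let it spring back. Do not pinch the selector between the fingers. Leave the timer knob as it is set, and do not shift or pick up the microplate, tube rack or reagent bottle.

Things in the scene. Friction and masses are not known exactly. Their poses are not given: they have to be found in the camera images.
- rotator: Platform rotator (orbital mixer), cream case with a blue band, fixed on the bench. Origin on the bench right below the middle of the speed selector; +x runs from its control deck, which faces the robot, to its back, +y to the left, z up. Behind the deck, x 70 to 330 mm, y -145 to 145 mm, is a platform with a dark mat 131 mm above the bench; its steel rail tops out at 141 mm.
- deck_mid (a point): Middle of the blue control deck, 108 x 288 mm, below the selector, 75 mm above the bench. The deck rises towards the rotator's +x at 0.30 rad (17 degrees). Axes: x up the slope, y left along the deck (as the rotator's y), z out of the deck. In a row along y: timer at +100 mm, speed selector at 0, start key at -100 mm.
- dial (a joint): Speed selector, a black pointer knob turning about the deck's z. Rad, growing clockwise seen from outside: off = 0, then a click each 0.5236 (30 degrees): 5 = 2.618, 8 = 4.189; stops 0.05 beyond off and 8. Starts at off, 1 or 2. It rests only in a click: about 0.07 N m leaves it; pushed past halfway (0.26 rad) it snaps on into the next by itself, let go earlier it springs back.
- dial_axis (a point): On the selector's axis, 24 mm out from the deck, axes as deck_mid. At value q the pointer's direction makes the angle 2.0944 - q with x, counted from x towards y (at 4 it points straight up the slope). The grip bar runs from 22 mm behind the axis (tail) to 24 mm ahead, 15 mm wide, flat sides 6 to 24.5 mm above the deck, over a round skirt 52 mm across and 6 mm high.
- dial_pointer (a point): Pointing end of the selector, 29 mm from the axis and 26 mm out from the deck; turns with the knob, x along the pointer. A rib 6 mm wide runs along the middle of the bar, 27.5 mm above the deck, its top white from the axis to this end. Pinched means over 1.5 N from the fingers on both flat sides of the bar at once.
- off_mark (a point): Red 9 mm square that marks off, on the black scale disc round the selector, 37.5 mm from the axis. Clockwise from it, every 30 degrees on the same circle, eight white dots growing from 4 to 8 mm mark speeds 1 to 8.
- start_key_top (a point): Middle of the top of the round green start key, 24 mm across, in a black collar 40 mm across and 12 mm high; the top stands 22 mm out from the deck at rest. z out of the deck; it is pressed along -z.
- start_key (a joint): Travel of the start key in m: 0 at rest, 0.006 fully in. Sprung: about 1.2 N to start, 4 N fully in; springs back when let go. It counts as pressed beyond 0.0045.
- timer_mark (a point): Outer end of the white line on the timer knob, 15 mm from its axis and 16 mm out from the deck. The timer is a black round knob, 32 mm across, 16 mm high, left of the selector, set somewhere at random; leave it.
- microplate: White 96-well plate, 85 x 128 x 14.5 mm, lying loose on the mat. Origin under its middle.
- tube_rack: Teal tube rack with capped tubes, 70 x 160 mm, 88 mm high with tubes, loose on the bench left of the rotator (+y). Origin under its middle, long side along its y.
- reagent: White dropper bottle with a blue cap, 38 mm across, 85 mm high, loose on the bench right of the rotator (-y). Origin under its middle.
There are look-alikes about, which are no part of the job. There is more than one size of the microplate; the one meant has the size given above.

How it is judged (in metres and radians):
On the way, in this order (a step that is already met when the one before it is completed fails the run):
1. the speed selector has clicked into speed 5 (value of joint dial between 2.478 and 2.758 rad and velocity of joint dial between -0.1 and 0.1 rad/s), for 0.2 s.
2. the start key is pressed in with the selector at speed 5 (value of joint dial between 2.478 and 2.758 rad and value of joint start_key above 0.0045 m), for 0.05 s.
At the end, for the whole second after the job is handed in: the selector rests in the speed 5 click (within 0.14 rad), the start key has been pressed after that and is back out (under 1 mm), the timer is as it was set (mark within 4 mm), and microplate, rack and bottle stand where they were (within 12 mm, upright) (all of step 1 and value of joint start_key below 0.001 m and distance of timer_mark from where it was at the start of the episode below 0.004 m and distance of each of microplate, tube_rack, reagent from where it was at the start of the episode below 0.012 m and angle between each of microplate, tube_rack, reagent's own z axis and vertical below 0.1 rad); the robot touches nothing.
It fails at once if the start key is pressed while the selector is not at speed 5 (value of joint start_key above 0.003 m and not (value of joint dial between 2.478 and 2.758 rad)).
It fails at once if the selector is pinched: the fingers press on both flat sides of its grip bar at once (contact force between the fingers and dial_c2 above 1.5 N and contact force between the fingers and dial_c3 above 1.5 N).
It fails at once if the timer knob is turned (distance of timer_mark from where it was at the start of the episode above 0.006 m).
It fails at once if the microplate, tube rack or reagent bottle is lifted, shoved or knocked over (distance of any of microplate, tube_rack, reagent from where it was at the start of the episode above 0.015 m or angle between any of microplate, tube_rack, reagent's own z axis and vertical above 0.2 rad).
It also fails if it takes over 58 s, if anything falls off the work surface, if the arm or the gripper's body presses on something with over 40 N, if the wrist force passes 120 N, or if a joint passes its speed limit or range.

## Robot

A 6-joint arm with a two-finger parallel gripper is mounted at the origin on the work surface. World frame = base frame: x ahead of the robot, y to its left, z up, the work surface at z = 0. Lengths are in mm, angles in rad, forces in N, time in s.
With the tool pointing down it reaches from about 300 to 775 mm from the base axis. Payload 14.6 kg.
Tool frame: the origin (TCP) lies at the very end of the fingers, on their centre line; the grasp point (between the pads) lies 19 mm behind it; z points along the fingers, y is the line along which they close (so a half turn about z gives the same grasp; the last joint's range is limited). The gripper opens to 94 mm and grips with 3 to 60 N. Pads are 16 mm wide; open, the fingers measure 119 mm over their backs; the gripper's body (75 mm by 177 mm) begins 78 mm behind the grasp point.
Start: joints at [-1.288, 0.3, 1.521, -0, 1.321, -0.067], TCP at [188.483, -516.685, 205.446] pointing down, gripper open.
Joint ranges: [-3.03, 3.03], [-0.79, 2.21], [0.23, 2.52], [-1.04, 4.18], [0, 3.07], [-2.55, 2.55]. Speed limits (rad/s): [2.22, 2.22, 2.57, 3.14, 3.14, 3.14].

## Interface

Orientations are given as [roll, pitch, yaw] about the fixed x, y, z axes, in that order (R = Rz(yaw) Ry(pitch) Rx(roll)).
In Python, from cell import manip, optics gives the robot as it stands.
- The arm moves only by the shell command python3 -m crank 'ROWS' [FORCE]. ROWS is JSON, a list of rows, each a list of 7 numbers: the opening in per cent of the stroke, from 0 (shut) to 100 (fully open), then the shift along the tool's x, y, z in mm, then the turn, a rotation vector about the tool's x, y, z in rad. A call has 1 to 10 rows; each row is the pose to reach, as a shift and turn from the pose commanded when the call began, along the tool's axes at that moment; what a row does not reach only later rows make up. A row lasts 1/10 s, in which the tool goes at most 50 mm and 8.59 degrees, less where a joint would pass 70% of its speed; a pose out of reach is approached as far as the arm can. A call with a gripper value outside its range is refused whole. The fingers move at their own pace and stop on an object; FORCE is the grip in N (left out, the last holds). Time passes only in rows, so rows that repeat a pose let the fingers close. It gives the time, the measured TCP pose, the force, the opening and the grip force at its end, in the units of the state.
- manip.read_state(): the state, without advancing time (a new reading comes with each control period).
- optics.camera(name): name is "scene" or "top" or "wrist"; returns (picture, depth): 400x640x3 uint8, red, green, blue; 400x640 float32, mm along the optical axis (not along the pixel's ray), 0 where there is no reading.
- optics.calibration(name): a dict with "camera_matrix" (3x3 intrinsics, pixels), "k1" (the pictures are not rectified: a ray, as slopes to the right and down, at radius r is drawn at 1 + k1 r^2 times it, then the intrinsics apply), "R" (3x3) and "t" (3): a world point X has camera coordinates R X + t. Camera axes: x right, y down, z forward; pixel columns grow to the right and rows downward; lengths in mm; the calibration is good to about 2 mm. A picture is of the moment at which its call begins: read the wrist's pose just before it. calibration takes no time and is no camera call; for the wrist camera it gives the pose at the moment of the call.
- manip.sign_off(): hands the job in; it is judged then, once.
The state is a dict: "clock": time; "joints": joint angles; "qd": joint speeds; "effort": joint torques, N m; "eef_pos": TCP position; "eef_rot": TCP orientation; "wrist_force": force on the tool from outside, world axes, zero at the start; "moment": the same for the moment, N m; "finger_gap": finger opening in mm; "finger_force": force on a finger pad.
Only numpy, scipy, OpenCV 4.12 (cv2) and the standard library are available. Lean on these libraries where they do the work, as an engineer would, in place of code of your own. Each camera call takes 0.05 s, during which the arm holds its last target. There are 200 camera calls.

## Working session

There is one attempt and no reset: what is moved stays moved. The work goes in short steps, Python scripts to look and compute and a shell command to move; the robot and the scene stay as the last step left them, time stands still between calls to the robot, and variables do not carry over. Pictures are saved under pics/ and viewed, at most 10 in all, crops included, and the job is handed in when it is done.

```bash
mkdir -p pics; ls; python3 - <<'E'
from cell import manip, optics
import cv2,numpy as np
s=manip.read_state();print(s)
for n in ("scene","top"):
    p,d=optics.camera(n);cv2.imwrite(f"pics/{n}0.png",p[...,::-1]);np.save(f"pics/{n}0.npy",d)
    print(n,optics.calibration(n))
E
```

```text
pics
{'clock': 0.0, 'joints': array([-1.28762035e+00,  3.00492269e-01,  1.52154773e+00, -3.72211667e-06,
        1.32068963e+00, -6.65717352e-02]), 'qd': array([-0.00271749,  0.00163522,  0.00102353,  0.00045665, -0.00013289,
        0.00067905]), 'effort': array([-3.56851167e-03, -5.31807232e+01, -3.52739775e+01,  7.06488127e-02,
        2.42927636e-02, -9.69820371e-05]), 'eef_pos': array([ 188.40527589, -516.46111304,  204.88882322]), 'eef_rot': array([-3.14045795e+00, -7.20374684e-05,  3.49748599e-01]), 'wrist_force': array([ 0.64941946,  0.19649347, -0.48504791]), 'moment': array([0.00655812, 0.01629192, 0.00653298]), 'finger_force': 0.0, 'finger_gap': 94.00398964091337}
scene {'camera_matrix': array([[417.55597761,   0.        , 315.68165769],
       [  0.        , 417.55597761, 195.38084421],
       [  0.        ,   0.        ,   1.        ]]), 'k1': -0.10421814902221259, 'R': array([[-0.28907511,  0.95727424,  0.00784959],
       [ 0.80658458,  0.24797029, -0.536593  ],
       [-0.51561312, -0.14878432, -0.84380468]]), 't': array([ 117.22268076, -459.21010805, 1373.76227107])}
top {'camera_matrix': array([[379.16764632,   0.        , 316.92006663],
       [  0.        , 379.16764632, 196.91526868],
       [  0.        ,   0.        ,   1.        ]]), 'k1': -0.08082161953118638, 'R': array([[-0.01624444, -0.99965861,  0.02046412],
       [-0.99212249,  0.01357263, -0.1245341 ],
       [ 0.12421383, -0.0223259 , -0.99200427]]), 't': array([  61.90675624,  610.67556864, 1132.20098809])}
```

View pics/top0.png

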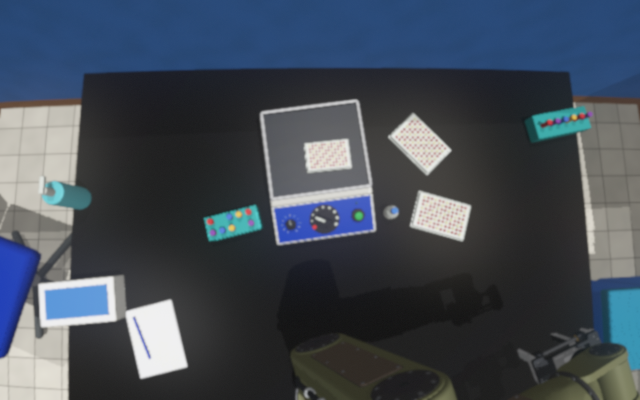

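View pics/scene0.png

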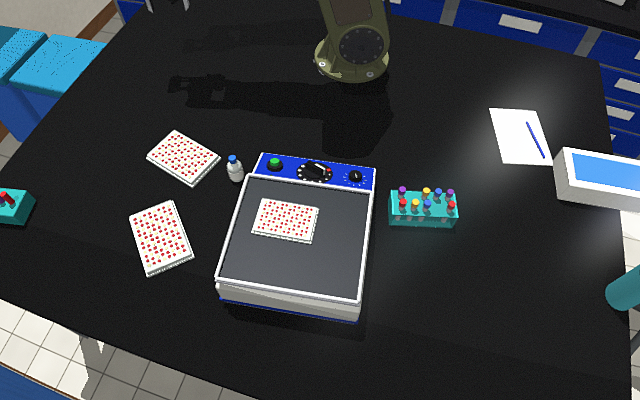

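The top view shows the selector at about (324,219), the red mark at (313,227), the green key at (358,216) and the timer at (291,224). The plate is on the mat at (328,155), the bottle at (391,212) and the rack at (232,223). The scene view shows the same things from behind. Next I'll measure the green key and the deck.

```bash
cat > h.py <<'E'
import cv2,numpy as np
from cell import optics
def ray(c,uv):
    K=c["camera_matrix"];a=(np.asarray(uv,float)-K[:2,2])/[K[0,0],K[1,1]]
    s=a.copy()
    for _ in range(30): s=a/(1+c["k1"]*(s@s))
    d=c["R"].T@np.r_[s,1]; return -c["R"].T@c["t"],d
def onplane(c,uv,p,n=(0,0,1)):
    o,d=ray(c,uv);n=np.asarray(n,float);return o+d*((np.asarray(p)-o)@n)/(d@n)
def project(c,X):
    x=c["R"]@X+c["t"];s=x[:2]/x[2];s=s*(1+c["k1"]*(s@s));return c["camera_matrix"][:2,:2]@s+c["camera_matrix"][:2,2]
def tri(rs):
    A=0;b=0
    for o,d in rs:
        d=d/np.linalg.norm(d);P=np.eye(3)-np.outer(d,d);A=A+P;b=b+P@o
    return np.linalg.solve(A,b)
def blobs(p,lo,hi,amin=8):
    h=cv2.cvtColor(p,cv2.COLOR_RGB2HSV);m=cv2.inRange(h,lo,hi)
    n,l,st,ce=cv2.connectedComponentsWithStats(m)
    return m,[(ce[i],st[i]) for i in range(1,n) if st[i,4]>=amin]
def frame(O,yaw):
    "deck frame at deck_mid: columns x up slope, y, z out"
    c,s=np.cos(yaw),np.sin(yaw);Rz=np.array([[c,-s,0],[s,c,0],[0,0,1]])
    a=.3;return Rz@np.array([[np.cos(a),0,-np.sin(a)],[0,1,0],[np.sin(a),0,np.cos(a)]])
E
python3 - <<'E'
from h import *
R={}
for n in("top","scene"):
    c=optics.calibration(n);p=cv2.imread(f"pics/{n}0.png")[...,::-1].copy()
    _,g=blobs(p,(45,120,80),(75,255,255));g=[b for b in g]
    print(n,"green",[(b[0].round(1),b[1]) for b in g])
    g=max(g,key=lambda b:b[1][4]);R[n]=ray(c,g[0]);print(onplane(c,g[0],[0,0,96]))
    m,b=blobs(p,(112,150,80),(128,255,255),200)
    for ce,st in b:
        x,y,w,h,a=st
        print("blue",ce.round(),st)
    _,r=blobs(p,(0,170,120),(4,255,255),2);print([(q[0].round(1),q[1][4],onplane(c,q[0],[0,0,75]).round(0)) for q in r if n=='top' ])
    if n=="top":
        x=[q for q in b if 270<q[0][0]<380 and 190<q[0][1]<250]
        mm=np.zeros_like(m);mm[190:250,265:385]=m[190:250,265:385]
        bx=cv2.minAreaRect(cv2.findNonZero(mm));P=cv2.boxPoints(bx);print([onplane(c,q,[0,0,75]).round(1) for q in P])
print("key tri",tri(R.values()))
E
```

```text
top green [(array([358.5, 215.5]), array([355, 212,   8,   8,  52], dtype=int32))]
[547.83464674 -66.53293271  96.        ]
blue [322. 219.] [ 276  198   96   44 1981]
blue [ 13. 286.] [   0  238   39  119 2696]
[]
[array([571.7, 178. ,  75. ]), array([604.9, -99.3,  75. ]), array([ 508.7, -109. ,   75. ]), array([476.7, 165.8,  75. ])]
scene green [(array([274.2, 161.7]), array([270, 158,  10,   8,  65], dtype=int32))]
[550.54388651 -62.8820401   96.        ]
blue [128.   9.] [117   0  26  23 291]
blue [419.   9.] [390   0  55  23 896]
blue [519.  26.] [ 453    0  135   54 3166]
blue [616.  51.] [ 587   31   53   43 1383]
blue [618.  85.] [599  65  41  41 829]
blue [625. 117.] [605  99  35  35 580]
blue [625. 143.] [610 128  30  30 614]
blue [281. 166.] [255 153  54  27 707]
blue [349. 175.] [310 159  64  32 817]
blue [286. 311.] [219 297 139  27 271]
[]
key tri [547.78780071 -65.72122855  91.6951544 ]
```

The deck rectangle measures about 279 x 97 mm, which fits, with yaw about 0.12 rad. The selector is near (540, 34) and the key near (549, -65). Next I work out a hover pose over the selector for a close look with the wrist camera.

```bash
cat >> h.py <<'E'
from scipy.spatial.transform import Rotation as Ro
from cell import manip
def tool():
    s=manip.read_state();return s["eef_pos"],Ro.from_euler("xyz",s["eef_rot"]).as_matrix()
def goto(P,Rt):
    p,R=tool();return (R.T@(np.asarray(P)-p)).round(1),Ro.from_matrix(R.T@Rt).as_rotvec().round(3)
def toolR(D,phi):
    "tool z into deck, tool x at angle phi in the deck plane"
    x=D@[np.cos(phi),np.sin(phi),0];z=-D[:,2];return np.c_[x,np.cross(z,x),z]
E
python3 - <<'E'
from h import *
c=optics.calibration("wrist");p,R=tool()
C=-c["R"].T@c["t"];print("cam in tool",R.T@(C-p),"axis",R.T@c["R"].T)
D=frame(0,.12);O=np.array([540,34,75.])
for phi in(1.57,2.09,.5):
    T=toolR(D,phi);P=O+D[:,2]*170;print(phi,P,goto(P,T),project({**c,"R":(T@R.T@c["R"].T).T,"t":-(T@R.T@c["R"].T).T@(P+T@R.T@(C-p))},O))
E
```

```text
cam in tool [  67.85829644   -0.36588883 -179.76593732] axis [[ 1.64098481e-03 -9.72287297e-01 -2.33783490e-01]
 [ 9.99998179e-01  1.82326089e-03 -5.63562376e-04]
 [ 9.74192832e-04 -2.33782140e-01  9.72288518e-01]]
1.57 [490.12284775  27.98584604 237.40720315] (array([ 470. , -408.1,  -32. ]), array([-0.254,  0.2  , -1.33 ])) [322.44126675 185.18653591]
2.09 [490.12284775  27.98584604 237.40720315] (array([ 470. , -408.1,  -32. ]), array([-0.319,  0.138, -1.845])) [322.44126675 185.18653591]
0.5 [490.12284775  27.98584604 237.40720315] (array([ 470. , -408.1,  -32. ]), array([-0.108,  0.281, -0.268])) [322.44126675 185.18653591]
```

```bash
python3 -m crank '[[0,470,-408,-32,-0.254,0.2,-1.33],[0,470,-408,-32,-0.254,0.2,-1.33],[0,470,-408,-32,-0.254,0.2,-1.33],[0,470,-408,-32,-0.254,0.2,-1.33],[0,470,-408,-32,-0.254,0.2,-1.33],[0,470,-408,-32,-0.254,0.2,-1.33],[0,470,-408,-32,-0.254,0.2,-1.33],[0,470,-408,-32,-0.254,0.2,-1.33],[0,470,-408,-32,-0.254,0.2,-1.33],[0,470,-408,-32,-0.254,0.2,-1.33]]' 20
python3 - <<'E'
from h import *
D=frame(0,.12);O=np.array([540,34,75.])
print(goto(O+D[:,2]*170,toolR(D,1.57)))
E
```

```text
clock: 1.1
eef_pos: [430.8, -78.2, 231.3]
eef_rot: [2.841, 0.002, 1.696]
wrist_force: [0.7, -1.1, -0.3]
finger_gap: 17.5
finger_force: 0.0
(array([97.9, 70.7, 15.3]), array([0.001, 0.   , 0.006]))
```

```bash
python3 -m crank '[[0,98,71,15,0,0,0],[0,98,71,15,0,0,0],[0,98,71,15,0,0,0],[0,98,71,15,0,0,0],[0,98,71,15,0,0,0],[0,98,71,15,0,0,0]]'
python3 - <<'E'
from h import *
c=optics.calibration("wrist");p,d=optics.camera("wrist");c2=optics.calibration("wrist")
np.savez("pics/w1.npz",d=d,**c);cv2.imwrite("pics/w1.png",p[...,::-1])
print(goto([0,0,0],np.eye(3))[1],tool()[0])
E
```

```text
clock: 1.7
eef_pos: [490.2, 25.1, 237.5]
eef_rot: [2.842, 0.001, 1.689]
wrist_force: [0.4, -0.1, 0.0]
finger_gap: 0.6
finger_force: 0.0
[-1.942 -2.186 -0.329] [490.25377814  25.00974891 237.61837213]
```

View pics/w1.png

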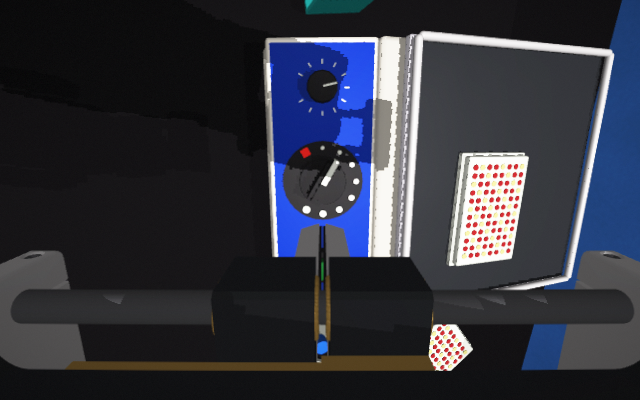

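The wrist view shows the selector centred at (322,181), with the red square at (305,153) and the dots running clockwise from (322,147). The white pointer runs from (325,183) to (337,162), towards dot 2, so it starts at speed 2. Next I measure the dots precisely and fit the selector axis.

```bash
python3 - <<'E'
from h import *
z=np.load("pics/w1.npz");c={k:z[k] for k in("camera_matrix","R","t")};c["k1"]=float(z["k1"]);d=z["d"]
p=cv2.imread("pics/w1.png")[...,::-1].copy()
D=frame(0,.12);O=np.array([540,34,76.])
_,w=blobs(p[135:225,275:370].copy(),(0,0,170),(180,60,255),3)
_,r=blobs(p[135:225,275:370].copy(),(0,170,100),(5,255,255),5)
pts=[]
for k,L in(("w",w),("r",r)):
    for ce,st in L:
        uv=ce+[275,135];X=onplane(c,uv,O,D[:,2]);q=D.T@(X-O);R=np.hypot(*q[:2]);print(k,uv.round(1),st[4],q.round(1),"r",R.round(1),"ang",np.degrees(np.arctan2(q[1],q[0])).round(1),d[int(uv[1]),int(uv[0])])
        if k=="w" and st[4]<70 and 25<R<50 or k=="r":pts.append(q[:2])
pts=np.array(pts);A=np.c_[2*pts,np.ones(len(pts))];s=np.linalg.lstsq(A,(pts**2).sum(1),rcond=None)[0]
print("centre",s[:2],"R",np.sqrt(s[2]+s[:2]@s[:2]))
e=pts-s[:2];print(np.degrees(np.arctan2(e[:,1],e[:,0])).round(1))
print("axis pt world",O+D[:,:2]@s[:2])
# depth check of the deck at dots
K=c["camera_matrix"]
for ce,st in w+r:
    uv=(ce+[275,135]);o,dr=ray(c,uv);print((D.T@(o+dr*d[int(uv[1]),int(uv[0])]-O)).round(1))
E
```

```text
w [322.5 147.5] 4 [ 0.5 39.7 -0. ] r 39.7 ang 89.3 343.3144
w [339.5 152. ] 6 [19.2 34.8  0. ] r 39.8 ang 61.1 344.25305
w [329.2 174.1] 136 [ 8.  10.3 -0. ] r 13.1 ang 52.0 323.7636
w [351.7 164.4] 27 [33.  21.1 -0. ] r 39.2 ang 32.7 348.57355
w [355.8 180.9] 28 [37.9  2.5 -0. ] r 38.0 ang 3.8 352.56342
w [275.  190.5] 4 [-53.3  -8.5  -0. ] r 54.0 ang -170.9 355.31912
w [275.2 211.8] 38 [-53.9 -33.6  -0. ] r 63.6 ang -148.1 362.07617
w [351.1 197.3] 33 [ 33.1 -16.4  -0. ] r 36.9 ang -26.4 356.36542
w [306.3 209.2] 50 [-18.1 -30.4  -0. ] r 35.4 ang -120.8 361.15906
w [338.9 209.1] 39 [ 19.3 -30.4   0. ] r 36.0 ang -57.5 359.83063
w [322.5 213.2] 44 [  0.5 -35.3  -0. ] r 35.3 ang -89.1 361.2735
w [369. 219.] 11 [ 54.4 -42.2  -0. ] r 68.8 ang -37.8 364.87314
r [305.2 152. ] 80 [-18.6  34.8  -0. ] r 39.4 ang 118.2 344.05478
centre [0.42497555 2.24725817] R 37.591721514653436
[  89.9   60.1   30.1    0.4  -29.7 -119.6  -59.9  -89.8  120.3]
axis pt world [540.13405076  36.27969984  76.12558886]
[ 0.5 39.9  1.8]
[19.1 35.   2. ]
[ 7.4 14.7 27.9]
[32.9 21.3  0.8]
[37.8  2.7  1.2]
[-53.2  -8.3   1. ]
[-53.9 -33.6   0.2]
[ 32.9 -16.    1.8]
[-18.1 -30.3   0.3]
[ 19.3 -29.9   1.6]
[  0.5 -34.9   1.3]
[ 54.5 -42.4  -0.7]
[-18.5  35.    2.2]
```

The fit agrees with the known sizes: radius 37.6 mm against 37.5, and dots at 30 degree steps. The selector is at speed 2, so it needs three clicks.

```bash
cat >> h.py <<'E'
D=frame(0,.123);O=np.array([540.4,36.3,75.1])
def at(q,al,pe,h):
    f=2.0944-q;u=np.array([np.cos(f),np.sin(f),0]);v=np.array([-u[1],u[0],0])
    return O+D@(al*u+pe*v+[0,0,h]),toolR(D,f)
E
python3 - <<'E'
from h import *
for h in(60,12): print(goto(*at(1.0472,16,26,h)))
E
```

```text
(array([ 32.1, -13.8, 110.3]), array([0.   , 0.002, 0.519]))
(array([ 32.2, -13.8, 158.3]), array([0.   , 0.002, 0.519]))
```

```bash
python3 -m crank '[[0,32,-14,50,0,0,0.52],[0,32,-14,90,0,0,0.52],[0,32,-14,110,0,0,0.52],[0,32,-14,110,0,0,0.52],[0,32,-14,110,0,0,0.52]]'
python3 - <<'E'
from h import *
print(goto(*at(1.0472,16,26,12)))
E
```

```text
clock: 2.25
eef_pos: [505.5, 59.0, 127.9]
eef_rot: [2.88, -0.146, 1.187]
wrist_force: [0.3, -0.4, 1.2]
finger_gap: 0.6
finger_force: 0.0
(array([ 0.3,  0.2, 47.9]), array([ 0.   ,  0.003, -0.002]))
```

```bash
python3 -m crank '[[0,0,0,15,0,0,0],[0,0,0,30,0,0,0],[0,0,0,40,0,0,0],[0,0,0,48,0,0,0],[0,0,0,48,0,0,0]]'
python3 - <<'E'
from h import *
c=optics.calibration("wrist");p,d=optics.camera("wrist");cv2.imwrite("pics/w2.png",p[...,::-1]);print(project(c,O))
print(goto(*at(1.0472,16,26,12)))
E
```

```text
clock: 2.75
eef_pos: [519.7, 61.3, 82.0]
eef_rot: [2.88, -0.146, 1.19]
wrist_force: [-0.4, -0.7, 0.2]
finger_gap: 0.3
finger_force: 0.0
[361.96862888 256.54310807]
(array([-0.6,  0.1,  0.2]), array([0.001, 0.002, 0.001]))
```

View pics/w2.png

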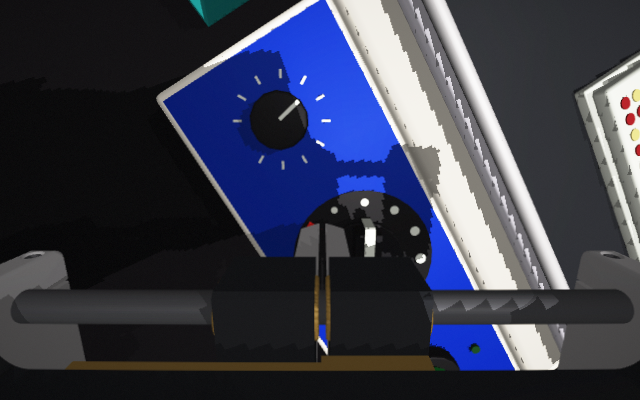

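The fingertip is down at about (322,240), left of the pointer at (370,235), in free space and with no force. Now I close up to the flank and push the first click.

```bash
python3 -m crank '[[0,0,3,0,0,0,0],[0,0,5,0,0,0,0],[0,0,6,0,0,0,0],[0,0,6,0,0,0,0]]'; python3 -m crank '[[0,1.9,1.7,0,0,0,0.1],[0,3.7,3.6,0,0,0,0.2],[0,3.7,3.6,0,0,0,0.2]]'; python3 -m crank '[[0,1.9,1.7,0,0,0,0.1],[0,2.8,2.6,0,0,0,0.15],[0,2.8,2.6,0,0,0,0.15]]'
python3 - <<'E'
from h import *
c=optics.calibration("wrist");p,d=optics.camera("wrist");cv2.imwrite("pics/w3.png",p[120:300,240:480,::-1].repeat(3,0).repeat(3,1))
print(goto(*at(1.0472+.35,16,20,12)))
E
```

```text
clock: 3.2
eef_pos: [525.3, 59.2, 84.3]
eef_rot: [2.879, -0.147, 1.19]
wrist_force: [0.1, -0.5, 0.3]
finger_gap: 0.3
finger_force: 0.0
clock: 3.5
eef_pos: [529.7, 61.3, 85.6]
eef_rot: [2.913, -0.196, 0.992]
wrist_force: [-0.4, 0.3, 0.1]
finger_gap: 0.3
finger_force: 0.3
clock: 3.8
eef_pos: [533.3, 62.0, 86.8]
eef_rot: [2.943, -0.227, 0.845]
wrist_force: [0.2, -0.2, 0.2]
finger_gap: 0.2
finger_force: 0.0
(array([-0.6,  0.4,  0.3]), array([0.001, 0.001, 0.004]))
```

View pics/w3.png

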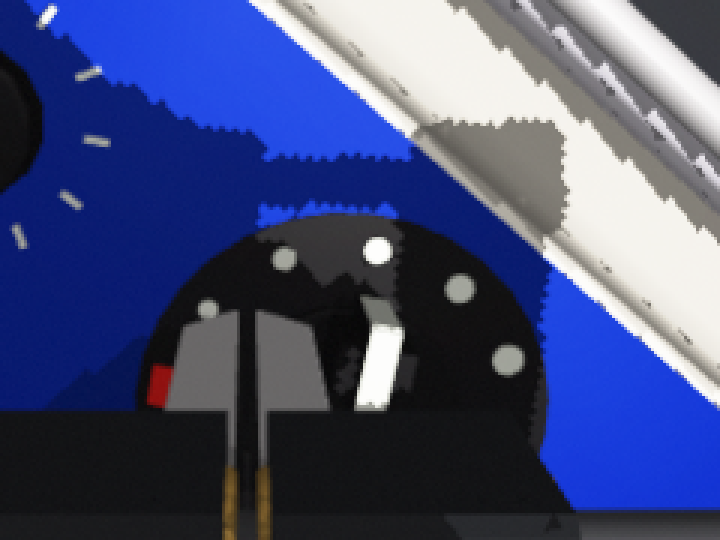

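The pointer, (372,405) to (385,305) in the crop, now leans clockwise of the finger towards dot 3 at (377,250). The first click to speed 3 is done. Second click, going the same 30 degrees:

```bash
python3 -m crank '[[0,1.9,1.7,0,0,0,0.1],[0,3.7,3.6,0,0,0,0.2],[0,5.2,5.6,0,0,0,0.3],[0,6.5,7.8,0,0,0,0.4],[0,7.9,10.7,0,0,0,0.524],[0,7.9,10.7,0,0,0,0.524],[0,7.9,10.7,0,0,0,0.524]]'
python3 - <<'E'
from h import *
c=optics.calibration("wrist");p,d=optics.camera("wrist");cv2.imwrite("pics/w4.png",p[120:300,240:480,::-1].repeat(3,0).repeat(3,1))
print(goto(*at(1.0472+.874,16,20,12)))
E
```

```text
clock: 4.55
eef_pos: [545.7, 60.4, 90.4]
eef_rot: [3.085, -0.294, 0.31]
wrist_force: [-0.5, -0.5, -0.4]
finger_gap: 0.4
finger_force: 0.0
(array([-0.2,  0.8,  0.2]), array([0.002, 0.001, 0.005]))
```

View pics/w4.png

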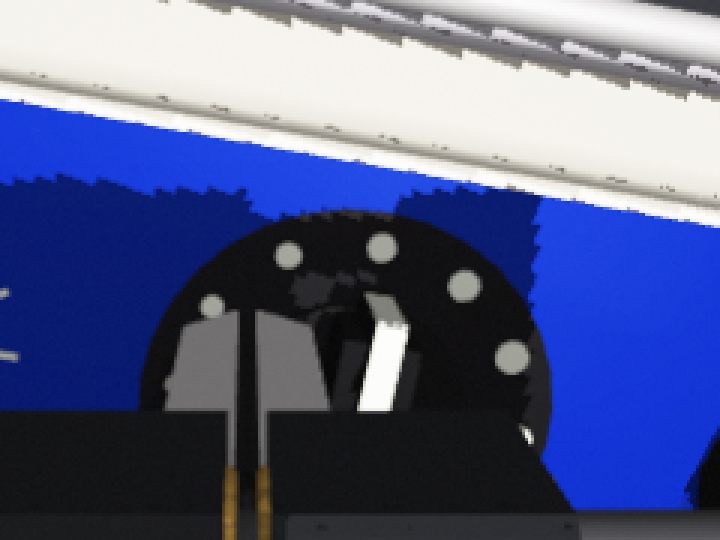

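The pointer has the same position relative to the finger, and the deck has turned 30 degrees in the view, so the selector is at 4. Third click, then back off the flank (-y) and rise.

```bash
python3 -m crank '[[0,1.9,1.7,0,0,0,0.1],[0,3.7,3.6,0,0,0,0.2],[0,5.2,5.6,0,0,0,0.3],[0,6.5,7.8,0,0,0,0.4],[0,7.9,10.7,0,0,0,0.524],[0,7.9,10.7,0,0,0,0.524],[0,7.9,10.7,0,0,0,0.524]]'
python3 -m crank '[[0,0,-3,0,0,0,0],[0,0,-3,-20,0,0,0],[0,0,-3,-50,0,0,0],[0,0,-3,-80,0,0,0],[0,-30,-3,-110,0,0,0],[0,-60,-3,-110,0,0,0],[0,-60,-3,-110,0,0,0]]'
python3 - <<'E'
from h import *
c=optics.calibration("wrist");p,d=optics.camera("wrist");cv2.imwrite("pics/w5.png",p[...,::-1])
print(project(c,O),project(c,O+D@[0,-100,22.]))
_,g=blobs(p,(45,120,60),(75,255,255));b=max(g,key=lambda b:b[1][4]) if g else None
if b:
    X=onplane(c,b[0],O+D[:,2]*22,D[:,2]);print(b[1],"key in deck",(D.T@(X-O)).round(1))
print("to key, 40 above centre", goto(*at(2.0944+.6,0,0,0)), goto(O+D@[0,-100,50],toolR(D,-.52)))
E
```

```text
clock: 5.3
eef_pos: [555.9, 52.4, 93.2]
eef_rot: [-3.039, -0.282, -0.237]
wrist_force: [-1.5, 1.2, 0.3]
finger_gap: 0.7
finger_force: 0.0
clock: 6.0
eef_pos: [466.2, 66.1, 181.9]
eef_rot: [-3.039, -0.282, -0.239]
wrist_force: [-0.8, 0.5, -0.0]
finger_gap: 0.5
finger_force: 0.0
[348.33621857 146.54565558] [460.52262948 108.70348509]
[444  95  30  28 645] key in deck [  0.9 -98.8  22. ]
to key, 40 above centre (array([ 44.5,  24.3, 122.8]), array([ 0.001, -0.001,  0.253])) (array([ 78.6, 118.4,  73. ]), array([ 0.001, -0.001,  0.173]))
```

View pics/w5.png

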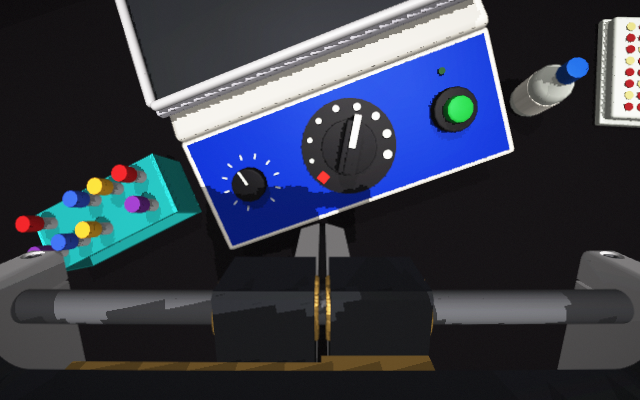

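The pointer tip at (357,115) is aimed at the fifth dot at (357,106). The key is at (460,109), measured at deck (0.9, -98.8), which agrees with the nominal (0, -100). Now I move over the key.

```bash
python3 -m crank '[[0,20,45,0,0,0,0],[0,45,90,0,0,0,0],[0,78,117,40,0,0,0],[0,78,117,70,0,0,0],[0,78,117,73,0,0,0],[0,78,117,73,0,0,0]]'
python3 - <<'E'
from h import *
p,R=tool()
for h in(50,26,17): print(goto(O+D@[.5,-99.5,h],R)[0])
E
```

```text
clock: 6.65
eef_pos: [538.0, -63.7, 121.8]
eef_rot: [-3.038, -0.28, -0.241]
wrist_force: [-0.3, 0.8, 0.6]
finger_gap: 0.8
finger_force: 0.0
[ 0.8  0.2 -1.1]
[ 0.9  0.2 22.9]
[ 0.9  0.2 31.9]
```

```bash
python3 -m crank '[[0,1,0,12,0,0,0],[0,1,0,22,0,0,0],[0,1,0,25,0,0,0],[0,1,0,28,0,0,0],[0,1,0,30,0,0,0],[0,1,0,30,0,0,0]]'; python3 -m crank '[[0,0,0,1,0,0,0],[0,0,0,2,0,0,0],[0,0,0,2,0,0,0]]'
python3 - <<'E'
from h import *
print((D.T@(tool()[0]-O)))
E
```

```text
clock: 7.25
eef_pos: [547.9, -62.9, 94.1]
eef_rot: [-3.038, -0.282, -0.242]
wrist_force: [-1.5, 0.9, 1.2]
finger_gap: 0.2
finger_force: 1.1
clock: 7.55
eef_pos: [548.5, -62.9, 92.2]
eef_rot: [-3.038, -0.282, -0.242]
wrist_force: [-1.5, 2.1, 3.7]
finger_gap: 0.5
finger_force: 1.6
[  1.12516813 -99.4563584   17.55605051]
```

```bash
python3 -m crank '[[0,0,0,1,0,0,0],[0,0,0,1.5,0,0,0],[0,0,0,1.5,0,0,0]]';python3 -m crank '[[0,0,0,0.5,0,0,0],[0,0,0,1,0,0,0],[0,0,0,1,0,0,0]]'
```

```text
clock: 7.85
eef_pos: [548.9, -62.9, 90.9]
eef_rot: [-3.038, -0.282, -0.242]
wrist_force: [-4.6, 3.0, 6.6]
finger_gap: 0.7
finger_force: 3.7
clock: 8.15
eef_pos: [549.1, -62.9, 90.7]
eef_rot: [-3.038, -0.282, -0.242]
wrist_force: [-11.4, 2.7, 18.5]
finger_gap: 0.7
finger_force: 10.3
```

The force jumped to about 20 N with no more travel, so the key is bottomed. Now I retract, and check the pointer and the objects.

```bash
python3 -m crank '[[0,0,0,-3,0,0,0],[0,0,0,-12,0,0,0],[0,0,0,-40,0,0,0],[0,0,0,-80,0,0,0],[0,-50,-60,-100,0,0,0],[0,-70,-110,-100,0,0,0],[0,-70,-110,-100,0,0,0],[0,-70,-110,-100,0,0,0]]'
python3 - <<'E'
from h import *
c=optics.calibration("wrist");p,d=optics.camera("wrist");cv2.imwrite("pics/w6.png",p[...,::-1])
o=project(c,O+D[:,2]*27.5).astype(int);x0,y0=o[0]-30,o[1]-30
m,w=blobs(p[y0:y0+60,x0:x0+60].copy(),(0,0,150),(180,60,255),30)
for ce,st in w:
    q=D.T@(onplane(c,ce+[x0,y0],O+D[:,2]*27.5,D[:,2])-O);print(st[4],q.round(1),"q=",2.0944-np.arctan2(q[1],q[0]))
_,g=blobs(p,(45,120,60),(75,255,255));b=max(g,key=lambda b:b[1][4]);uv=b[0];o,r=ray(c,uv);print("key",(D.T@(o+r*d[int(uv[1]),int(uv[0])]-O)).round(1))
t,_=optics.camera("top");cv2.imwrite("pics/top1.png",t[...,::-1])
a=cv2.imread("pics/top0.png");e=cv2.absdiff(a,cv2.cvtColor(t,cv2.COLOR_RGB2BGR)).max(2)
for n,(x,y,X,Y) in dict(plate=(300,135,356,176),rack=(200,203,264,244),bottle=(382,202,402,224)).items(): print(n,(e[y:Y,x:X]>60).sum())
print(manip.read_state()["wrist_force"])
E
```

```text
clock: 8.95
eef_pos: [476.7, 59.3, 177.4]
eef_rot: [-3.038, -0.283, -0.239]
wrist_force: [0.1, -0.3, 0.4]
finger_gap: 0.4
finger_force: 0.0
233 [11.8 -7.1 27.5] q= 2.6371787199915397
key [  0.9 -98.9  21.6]
plate 0
rack 0
bottle 0
[ 0.41185504 -1.04869422  0.17739906]
```

View pics/w6.png

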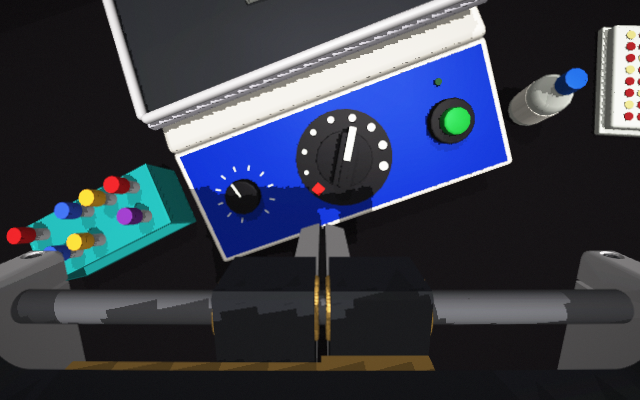

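The selector measures 2.637 rad (speed 5), the key is back at 21.6 mm, the objects show no change and the robot is clear. The picture shows the pointer at (350,128) aimed at dot 5 at (352,118).

```bash
python3 -c "
from cell import manip
print(manip.sign_off())"
```

```text
the job is handed in; nothing more can be done
None
```

The job is handed in: I pushed the selector three clicks from speed 2 to speed 5, then pressed the start key fully in, and it sprang back; the timer was never touched, and the plate, rack and bottle had not moved in the camera check.

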